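Hold the sprung letter-tray follower open at the rider

ROBOT

A 6-joint arm with a two-finger parallel gripper is mounted at the origin on a cart in front of the work surface, level with it; the furniture and walls round the work are solid. World frame = base frame: x ahead of the robot, y to its left, z up, the work surface at z = 0. Lengths are in m, angles in rad, forces in N, time in s.
With the tool pointing down it reaches from about 0.375 to 0.9 m from the base axis. Payload 3.1 kg.
Tool frame: the origin (TCP) lies midway between the tips of the shut fingers; the grasp point (between the pads) lies 19 mm behind it; x points along the fingers, y is the direction in which the jaws open and shut, and the axes are right-handed (so a half turn about x gives the same grasp; the last joint's range is limited). The gripper opens to 85 mm and grips with 20 to 120 N. Pads are 22 mm wide; open, the fingers measure 114 mm over their backs; the gripper's body (76 mm by 85 mm) begins 54 mm behind the grasp point. The pads swing forward as they close: fully open they stand 13 mm farther back than shut.
Start: joints at [-1.456, 0.527, 1.433, -0, 1.181, -0.178], TCP at [0.18, -0.598, 0.231] pointing down, gripper open.
Joint ranges: [-3.08, 3.08], [-0.75, 2.2], [0.22, 2.44], [-1.43, 4.57], [0, 2.65], [-2.85, 2.85]. Speed limits (rad/s): [2.79, 2.79, 3.14, 3.14, 3.14, 3.14].

INTERFACE

Orientations are given as a unit quaternion [x, y, z, w].
In Python, from station import manip gives the robot as it stands.
- The arm moves only by the tool carry_out, never from a script. Its argument "commands" is a list that holds one entry, the list of rows, each a list of 7 numbers: the shift along the tool's x, y, z in units of 25 mm (1.0 is 25 mm), then the turn, a rotation vector about the tool's x, y, z in units of 5 degrees (1.0 is 5 degrees), then the finger opening in mm, from 0 to 85.4. A call has exactly 5 rows; each row is the pose to reach, as a shift and turn from the pose commanded when the call began, along the tool's axes at that moment; what a row does not reach only later rows make up. A row lasts 1/10 s, in which the tool goes at most 50 mm and 8.59 degrees, less where a joint would pass 70% of its speed; a pose out of reach is approached as far as the arm can. A call with a gripper value outside its range is refused whole. The fingers move at their own pace and stop on an object; "force" is the grip in N (left out, the last holds). Time passes only in rows, so rows that repeat a pose let the fingers close, or fill a call up. It gives the time, the measured TCP pose, the force and the opening at its end, in the units of the state.
- manip.sense(): the state, without advancing time (a new reading comes with each control period).
- manip.snapshot(name): name is "side" or "top"; returns a dict with "image" (400x640x3 uint8, red, green, blue), "fx", "fy", "cx", "cy" (pixels), "rvec" (rotation vector, rad) and "tvec" (3), from world to camera coordinates, as OpenCV has them. Camera axes: x right, y down, z forward; pixel columns grow to the right and rows downward; lengths in m; the calibration is good to about 2 mm. A picture is of the moment at which its call begins. There is no depth.
- manip.sign_off(): hands the job in, once; it reports no verdict.
The state is a dict: "t": time; "q": joint angles; "qd": joint speeds; "tau": joint torques, N m; "tcp_pos": TCP position; "tool_rot": TCP orientation; "force": force on the tool from outside, world axes, zero at the start; "ft_torque": the same for the moment, N m; "finger_gap": opening from 0.0 (shut) to 1.0 (fully open).
Only numpy, scipy, OpenCV 4.12 (cv2) and the standard library are available. Lean on these libraries where they do the work, as an engineer would, in place of code of your own. Each camera call takes 0.05 s, during which the arm holds its last target.

TASK

Someone left a stapler lying in the letter tray, in the way of its sprung follower. First lift it out and set it down (don't drop it) right way up on the worktop, clear of the tray. Then pull the follower by its tab towards the tray's low end until its pointer is level with the upright fin of the clip on the tray's left wall, and finish still holding it there, so that a colleague can load letters; never let it snap back, leave the clip where it is, and leave the letters, jar and moistener beside the tray undisturbed.

Things in the scene. Friction and masses are not known exactly. Their poses are not given: they have to be found in the camera images.
- tray: Fixed open letter tray, light wood, 182 wide x 175 long. Origin on the worktop under its middle; x runs from its low near end to its high far end, y left, z up. Floor 12 thick; inside y -85 to 85, x -80 to 84. Side walls 6 thick, 40 high; near end wall 30 high, far one 55. Outside, a spring tube on the right wall reaches y -109, the clip on the left wall y 115.
- stapler: Red and black desk stapler, 125 long (own y), 34 wide (x) at its base, 47 high, 0.2 to 0.3 kg, standing upright on the tray floor, roughly along the tray's x. Its upper arm, 26 wide from 28 to 47 above the underside, does not move and is good to grip. Origin: centre of its underside, z up.
- follower (a joint): Pull of the follower in m: 0 at rest at the far end, growing as it is pulled along the tray's -x; stop at 0.135. A spring draws it back with about 4 N at 0, 10 N at 0.12. The follower is an upright board across the tray, 48 mm high and 8 thick, with a steel strip 13 thick at its middle.
- tab_top (a point): Middle of the top edge of the follower's wooden grip tab, 100 mm above the worktop. The tab is 40 wide along the tray's y, 10 thick along the tray's x, and stands free from 50 to 100 mm height. Axes as the tray's.
- pointer_tip (a point): Tip of the follower's steel pointer, a finger 6 mm wide and 5 high, 42 above the worktop, reaching over the tray's left wall; 98 mm left of the tab's middle and at the same tray x. Axes as the tray's.
- rider_fin (a point): Top of the mark: a 6 mm thick upright steel fin, 64 mm above the worktop, on the middle of the 18 mm wide steel clip outside the tray's left wall, 60 to 120 mm from the pointer's rest position towards the low end. Axes as the tray's. The pointer is level with it when both have the same x in the tray's frame. The clip is stiff on the wall.
- letter_bundle: Banded bundle of envelopes, 117 x 162 x 36 mm, lying on the worktop; leave alone, near the tray. Origin: centre of its underside.
- glue_jar: Glue jar with red cap, 56 mm across, 95 mm high; leave alone, near the tray. Origin: centre of its underside.
- moistener: Round dish with a sponge, 72 mm across, 30 mm high; leave alone, near the tray. Origin: centre of its underside.
Things that resemble listed ones, but are neither listed nor needed, are in the scene too. What is shaped like the stapler but yellow is not meant.

How it is judged:
By the outcome, as a careful person would: the job done as asked, in the order asked, and still so for the second after the job is handed in, while the arm keeps its last pose, push and grip.
It also fails if it takes over 51 s, if anything falls off the work surface, if the arm or the gripper's body presses on something with over 40 N, if the wrist force passes 120 N, or if a joint passes its speed limit or range.

## Working session

There is one attempt and no reset: what is moved stays moved. The work goes in short steps, Python scripts to look and compute and a tool call to move; the robot and the scene stay as the last step left them, time stands still between calls to the robot, and variables do not carry over. Pictures are saved under pics/ and viewed, and the job is handed in when it is done.

Besides the shell and the picture viewer there is one more tool, called after "Call:" as name(argument=value, ...) on one line, values as JSON. carry_out: Moves the arm, as the interface text tells. Its arguments: {"type":"object","properties":{"commands":{"type":"array"},"force":{"type":"number"}},"required":["commands"]}

```bash
mkdir -p pics; ls; python3 - <<'E'
from station import manip
import cv2,pickle
s=manip.sense(); print({k:s[k] for k in('t','tcp_pos','tool_rot','finger_gap')})
for n in('top','side'):
    d=manip.snapshot(n); pickle.dump(d,open(f'{n}0.pkl','wb'))
    cv2.imwrite(f'pics/{n}0.png',cv2.cvtColor(d['image'],cv2.COLOR_RGB2BGR))
    print(n,d['fx'],d['fy'],d['cx'],d['cy'],d['rvec'],d['tvec'])
E
```

```text
pics
{'t': 0.0, 'tcp_pos': array([ 0.18033469, -0.59763117,  0.23030104]), 'tool_rot': array([ 0.69957174,  0.10395369, -0.69951321,  0.10234392]), 'finger_gap': 0.9980748570946076}
top 361.4316518817822 361.4316518817822 315.7649263211253 197.18932573383066 [ 2.0826159  -2.14532268  0.1390996 ] [0.08105021 0.571737   1.01808467]
side 373.3443786861889 373.3443786861889 316.08855136624106 197.0904305744573 [ 1.12816558e-03 -2.98957019e+00  9.60588983e-01] [0.56705062 0.00987107 0.98417045]
```

View pics/top0.png

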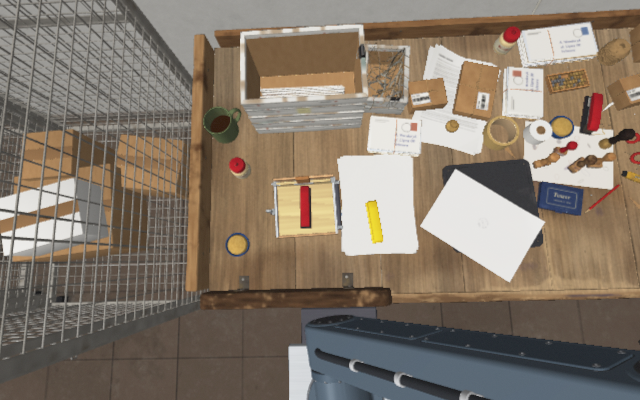

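View pics/side0.png

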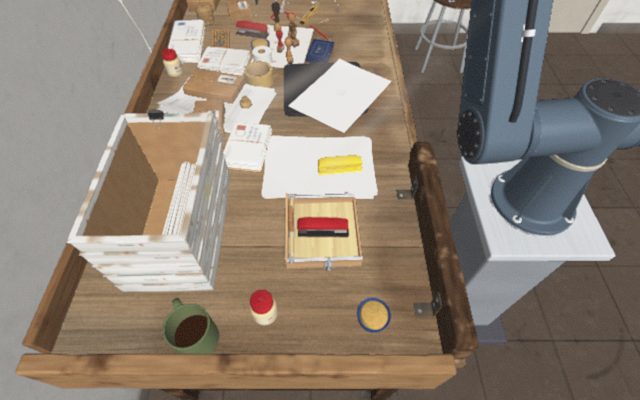

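```bash
cat > h.py <<'E'
import numpy as np,cv2,pickle
from scipy.spatial.transform import Rotation as R
def load(f): return pickle.load(open(f,'rb'))
def K(d): return np.array([[d['fx'],0,d['cx']],[0,d['fy'],d['cy']],[0,0,1.]])
def ray(d,u,v):
    Rm=R.from_rotvec(np.array(d['rvec']).ravel()).as_matrix(); t=np.array(d['tvec']).ravel()
    return -Rm.T@t, Rm.T@np.array([(u-d['cx'])/d['fx'],(v-d['cy'])/d['fy'],1.])
def onz(d,u,v,z):
    o,r=ray(d,u,v); return o+r*(z-o[2])/r[2]
def proj(d,p):
    return cv2.projectPoints(np.array(p,float).reshape(-1,3),np.array(d['rvec'],float),np.array(d['tvec'],float),K(d),None)[0].reshape(-1,2)
def tri(d1,p1,d2,p2):
    P=[]
    for d in(d1,d2): P.append(K(d)@np.c_[R.from_rotvec(np.array(d['rvec']).ravel()).as_matrix(),np.array(d['tvec']).ravel()])
    X=cv2.triangulatePoints(P[0],P[1],np.array(p1,float).reshape(2,1),np.array(p2,float).reshape(2,1)).ravel(); return X[:3]/X[3]
def crop(d,name,x0,y0,x1,y1,s):
    im=cv2.cvtColor(d['image'][y0:y1,x0:x1],cv2.COLOR_RGB2BGR)
    im=cv2.resize(im,None,fx=s,fy=s,interpolation=cv2.INTER_CUBIC)
    for i in range(0,x1-x0,10): cv2.putText(im,str(x0+i),(i*s,8),0,.3,(255,0,255),1); cv2.line(im,(i*s,8),(i*s,14),(255,0,255),1)
    for j in range(0,y1-y0,10): cv2.putText(im,str(y0+j),(0,j*s+4),0,.3,(255,0,255),1)
    cv2.imwrite('pics/'+name,im)
E
python3 - <<'E'
from h import *
crop(load('top0.pkl'),'ct0.png',255,165,355,245,7)
crop(load('side0.pkl'),'cs0.png',275,185,375,280,6)
E
```

```text
(no output)
```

View pics/ct0.png

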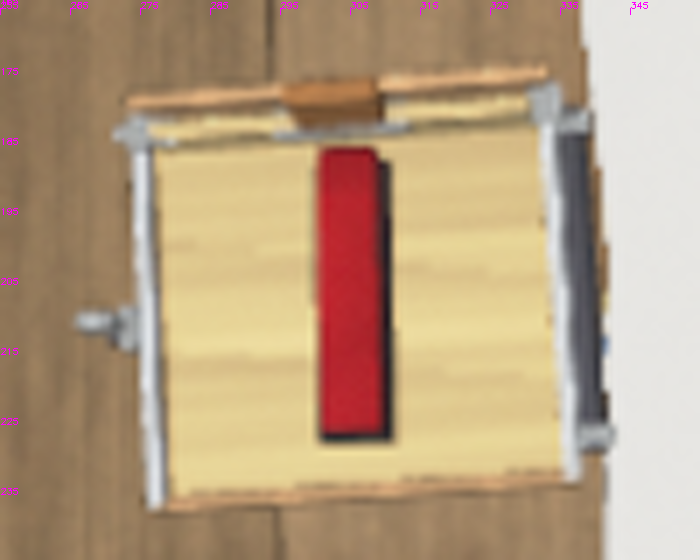

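View pics/cs0.png

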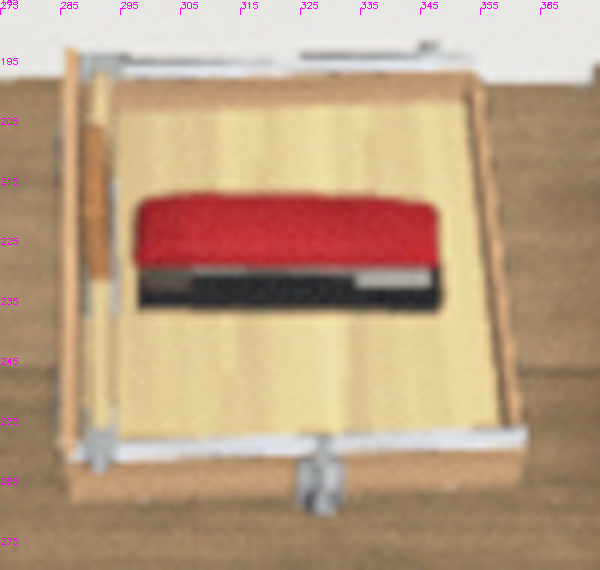

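```bash
python3 - <<'E'
from h import *
t=load('top0.pkl'); s=load('side0.pkl')
c=lambda X,Y,x0,y0,k:(x0+(X+.5)/k-.5,y0+(Y+.5)/k-.5)
T=lambda X,Y:c(X,Y,255,165,7); S=lambda X,Y:c(X,Y,275,185,6)
np.set_printoptions(precision=4,suppress=True)
print('cam',ray(t,0,0)[0],ray(s,0,0)[0])
# tray walls
LN=onz(t,*T(150,508),.04);RN=onz(t,*T(580,480),.04)
print('LN RN',LN,RN,np.linalg.norm(LN-RN))
print('side wall left near/far',onz(s,*S(526,440),.04),onz(s,*S(72,460),.04), 'right far',onz(s,*S(85,60),.04),'right near',onz(s,*S(478,60),.04))
# red masks
for d,n in((t,'top'),(s,'side')):
    h=cv2.cvtColor(d['image'],cv2.COLOR_RGB2HSV); m=((h[...,0]<8)|(h[...,0]>172))&(h[...,1]>150)&(h[...,2]>90)
    nl,l,st,ce=cv2.connectedComponentsWithStats(m.astype(np.uint8))
    for i in range(1,nl):
        if st[i,4]>30: print(n,st[i],ce[i])
    tgt=(304,200) if n=='top' else (323,224)
    i=l[tgt[1],tgt[0]]
    pts=np.argwhere(l==i)[:,::-1].astype(np.float32); r=cv2.minAreaRect(pts); b=cv2.boxPoints(r)
    print(n,'box',b)
    if n=='top':
        W=np.array([onz(d,u,v,.059) for u,v in b]); print(W,W.mean(0),np.linalg.norm(np.roll(W,1,0)-W,axis=1))
        W2=np.array([onz(d,u,v,.059)[:2] for u,v in pts]); print('cent',W2.mean(0)); w,v=np.linalg.eigh(np.cov(W2.T)); print('axis',v[:,1],np.degrees(np.arctan2(v[1,1],v[0,1])))
# fin, tab, pointer
print('fin top-view',onz(t,*T(92,322),.064),'side',onz(s,*S(322,490),.064))
print('tab top-view',onz(t,*T(330,85),.1))
print('ptr top-view',onz(t,*T(125,132),.042),onz(s,*S(99,460),.042))
E
```

```text
cam [0.3919 0.0249 1.1026] [0.5654 0.5659 0.8064]
LN RN [0.4603 0.1846 0.04  ] [0.4668 0.0038 0.04  ] 0.18098539891040405
side wall left near/far [0.4624 0.1859 0.04  ] [0.6331 0.1942 0.04  ] right far [0.6364 0.0089 0.04  ] right near [0.4702 0.0088 0.04  ]
top [504  26  16  16 208] [511.4904  33.5721]
top [587  93  16  38 418] [595.0144 111.7177]
top [627 133  13  11  56] [634.5179 138.8036]
top [560 142  17  11  89] [568.764 146.573]
top [630 152  10  12  55] [634.1818 158.    ]
top [229 157  16  16 190] [236.6526 164.6368]
top [589 185  30  25  86] [603.5349 196.8372]
top [300 186  10  41 353] [304.6941 206.4221]
top box [[299.6223 186.0475]
 [308.3705 185.7458]
 [309.7565 225.9394]
 [301.0083 226.2411]]
[[0.6074 0.1106 0.059 ]
 [0.6074 0.0847 0.059 ]
 [0.4886 0.0833 0.059 ]
 [0.4885 0.1087 0.059 ]] [0.5479 0.0968 0.059 ] [0.1189 0.0259 0.1188 0.0254]
cent [0.5463 0.0968]
axis [-1.     -0.0035] -179.7974707203657
side [236  21  16   6  57] [243.4561  23.5965]
side [162  47  14  13 130] [168.1846  54.0385]
side [298 217  50  13 542] [322.2306 223.0812]
side [250 290  23  24 424] [261.1014 301.3042]
side box [[297.8368 227.9967]
 [298.0658 216.7768]
 [347.229  217.7802]
 [347.     229.    ]]
fin top-view [0.5366 0.2048 0.064 ] side [0.5405 0.2176 0.064 ]
tab top-view [0.6258 0.1007 0.1   ]
ptr top-view [0.6218 0.194  0.042 ] [0.6229 0.1952 0.042 ]
```

```bash
python3 - <<'E'
from h import *
t=load('top0.pkl'); s=load('side0.pkl')
np.set_printoptions(precision=4,suppress=True)
print('jar',onz(t,236.6,164.6,.09),onz(s,261,301,.09))
print('moist',onz(t,237,244,.025),onz(s,374,314,.025))
print('rail top edge',[onz(t,u,290,z) for u in(240,300) for z in(0,.05)])
print('side rail',onz(s,440,300,0.0),onz(s,418,170,0))
print('paper',onz(t,345,253,0),onz(t,339,157,0))
print('bundle',[onz(t,u,v,.036) for u,v in((369,116),(425,119),(420,157),(366,150))])
print('box base',onz(t,245,132,0),onz(t,368,125,0))
print(R.from_quat([0.69957174,0.10395369,-0.69951321,0.10234392]).as_matrix())
crop(t,'ct1.png',200,140,360,300,5)
E
```

```text
jar [0.6712 0.2911 0.09  ] [0.675  0.3042 0.09  ]
moist [0.4442 0.3042 0.025 ] [0.4449 0.3083 0.025 ]
rail top edge [array([0.3084, 0.3001, 0.    ]), array([0.3122, 0.2876, 0.05  ]), array([0.3044, 0.1201, 0.    ]), array([0.3083, 0.1158, 0.05  ])]
side rail [0.2919 0.2688 0.    ] [ 0.2816 -0.1054  0.    ]
paper [ 0.4094 -0.0176  0.    ] [ 0.7086 -0.0106  0.    ]
bundle [array([ 0.8259, -0.107 ,  0.036 ]), array([ 0.8088, -0.2774,  0.036 ]), array([ 0.6889, -0.2533,  0.036 ]), array([ 0.7171, -0.0923,  0.036 ])]
box base [0.8034 0.2886 0.    ] [ 0.8105 -0.1067  0.    ]
[[-0.0003  0.2886 -0.9574]
 [ 0.0023 -0.9574 -0.2886]
 [-1.     -0.0022 -0.0004]]
```

View pics/ct1.png

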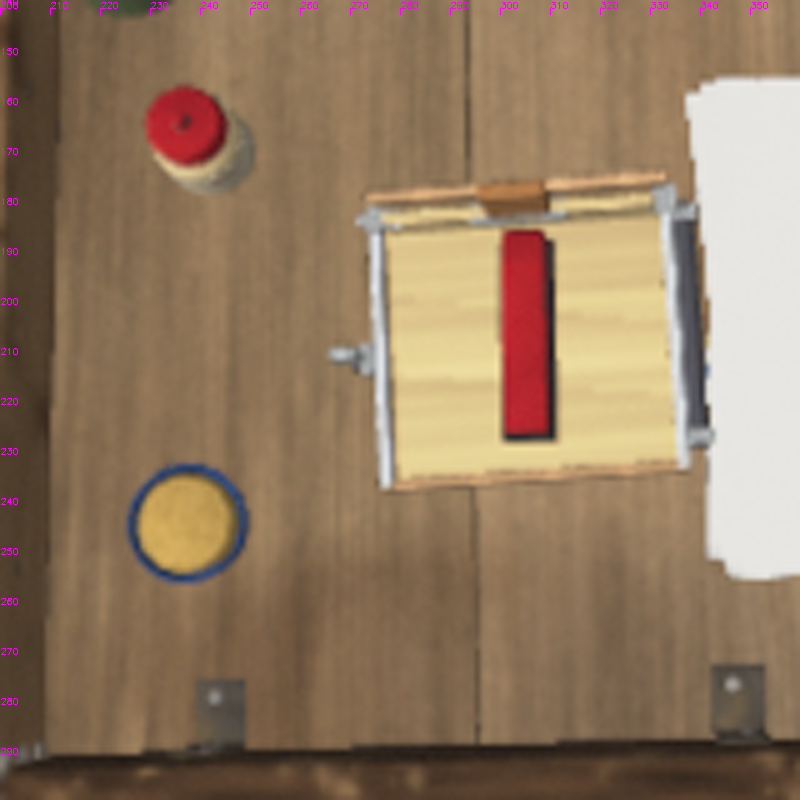

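Targets. Red staplers: (304,206), lying in the tray, and (595,112), at the back right. The yellow one is at (375,221). The crop shows the tray one is red and black, standing upright along tray x, so it is the one I want. The other jar at (508,40) is also a lookalike.

```bash
cat >> h.py <<'E'
def down(psi):
    c,s=np.cos(psi),np.sin(psi)
    return np.array([[0,c,s],[0,s,-c],[-1,0,0.]])
def go(pos,psi_deg):
    from station import manip
    s=manip.sense(); A=R.from_quat(s['tool_rot']).as_matrix()
    sh=A.T@(np.array(pos)-s['tcp_pos'])/.025; rv=np.degrees(R.from_matrix(A.T@down(np.radians(psi_deg))).as_rotvec())/5
    np.set_printoptions(precision=3,suppress=True)
    print('t',round(s['t'],2),'tcp',s['tcp_pos'],'tooly',A[:,1],'gap',round(s['finger_gap'],3),'F',s['force']); print('shift',sh,'turn',rv)
E
python3 -c "
from h import *
go((.547,.097,.231),-90)"
```

```text
t 0.1 tcp [ 0.18  -0.598  0.23 ] tooly [ 0.289 -0.957 -0.002] gap 1.002 F [-0.476 -0.508 -0.716]
shift [  0.028 -22.375 -22.062] turn [ 3.355 -0.001  0.023]
```

Call:
carry_out(commands=[[[0, -1.4, -1.4, 0.2, 0, 0, 85], [0, -2.8, -2.8, 0.4, 0, 0, 85], [0, -4.2, -4.2, 0.6, 0, 0, 85], [0, -5.6, -5.6, 0.8, 0, 0, 85], [0, -7, -7, 1, 0, 0, 85]]], force=60)

```text
t: 0.6
tcp_pos: [0.2979, -0.3783, 0.231]
tool_rot: [-0.703, -0.072, 0.703, -0.072]
force: [0.2, -0.3, -0.1]
finger_gap: 0.995
```

```bash
python3 -c "
from h import *
go((.547,.097,.231),-90)"
```

```text
t 0.6 tcp [ 0.298 -0.378  0.231] tooly [ 0.203 -0.979 -0.001] gap 0.995 F [ 0.234 -0.322 -0.09 ]
shift [  0.013 -16.598 -13.611] turn [2.338 0.    0.008]
```

Call:
carry_out(commands=[[[0, -1.4, -1.2, 0.4, 0, 0, 85], [0, -2.8, -2.4, 0.8, 0, 0, 85], [0, -4.2, -3.6, 1.2, 0, 0, 85], [0, -5.6, -4.8, 1.6, 0, 0, 85], [0, -7, -6, 2, 0, 0, 85]]])

```text
t: 1.1
tcp_pos: [0.409, -0.1765, 0.2312]
tool_rot: [-0.707, -0.01, 0.707, -0.01]
force: [0.6, -0.0, -0.0]
finger_gap: 0.995
```

```bash
python3 -c "
from h import *
go((.547,.097,.231),-90)"
```

```text
t 1.1 tcp [ 0.409 -0.177  0.231] tooly [ 0.029 -1.    -0.   ] gap 0.995 F [ 0.613 -0.041 -0.02 ]
shift [  0.01  -10.776  -5.837] turn [0.335 0.002 0.002]
```

Call:
carry_out(commands=[[[0, -1.7, -1, 0, 0, 0, 85], [0, -3.4, -2, 0, 0, 0, 85], [0, -5.1, -3, 0, 0, 0, 85], [0, -6.8, -4, 0, 0, 0, 85], [0, -8.5, -5, 0, 0, 0, 85]]])

```text
t: 1.6
tcp_pos: [0.5273, 0.04, 0.2311]
tool_rot: [-0.707, -0.011, 0.707, -0.011]
force: [0.6, -1.0, -1.1]
finger_gap: 0.996
```

Call:
carry_out(commands=[[[1, 0, 0, 0, 0, 0, 85], [2, 0, 0, 0, 0, 0, 85], [3, 0, 0, 0, 0, 0, 85], [3, 0, 0, 0, 0, 0, 85], [3, 0, 0, 0, 0, 0, 85]]])

```text
t: 2.1
tcp_pos: [0.5267, 0.0379, 0.1561]
tool_rot: [-0.707, -0.011, 0.707, -0.011]
force: [0.4, -0.2, 0.4]
finger_gap: 0.994
```

```bash
python3 -c "
from h import *
go((.547,.097,.031),-90)"
```

```text
t 2.1 tcp [0.527 0.038 0.156] tooly [ 0.031 -1.    -0.   ] gap 0.994 F [ 0.424 -0.185  0.378]
shift [ 5.005 -2.337 -0.889] turn [0.354 0.015 0.002]
```

Call:
carry_out(commands=[[[0, -1.3, -0.5, 0.2, 0, 0, 85], [0, -2.34, -0.89, 0.35, 0, 0, 85], [0.5, -2.34, -0.89, 0.35, 0, 0, 85], [1.2, -2.34, -0.89, 0.35, 0, 0, 85], [1.5, -2.34, -0.89, 0.35, 0, 0, 85]]])

```text
t: 2.6
tcp_pos: [0.547, 0.0967, 0.1185]
tool_rot: [-0.707, -0.0, 0.707, -0.0]
force: [-0.5, 0.1, -0.2]
finger_gap: 0.992
```

```bash
python3 -c "
from h import *
from station import manip
go((.547,.097,.031),-90)
for n in('top','side'):
  d=manip.snapshot(n); pickle.dump(d,open(n+'1.pkl','wb'))
  crop(d,n+'1.png',*((255,140,375,260) if n=='top' else (270,150,390,270)),5)
import cv2
cv2.imwrite('pics/both1.png',np.hstack([cv2.resize(cv2.imread('pics/%s1.png'%n),(400,400)) for n in('top','side')]))
"
```

```text
t 2.6 tcp [0.547 0.097 0.119] tooly [ 0.001 -1.     0.   ] gap 0.992 F [-0.468  0.106 -0.155]
shift [ 3.501 -0.014 -0.004] turn [ 0.006  0.007 -0.002]
```

View pics/both1.png

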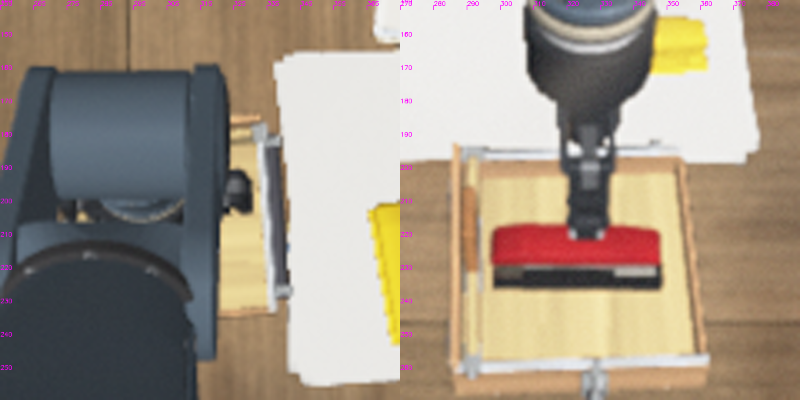

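The side view shows the gripper above the middle of the red stapler (about 325,215), and the fingers are clear of the walls. In the top view the arm hides the spot. Descending now.

Call:
carry_out(commands=[[[1, 0, 0, 0, 0, 0, 85], [2, 0, 0, 0, 0, 0, 85], [2.8, 0, 0, 0, 0, 0, 85], [3.4, 0, 0, 0, 0, 0, 85], [3.5, 0, 0, 0, 0, 0, 85]]])

```text
t: 3.2
tcp_pos: [0.5468, 0.0965, 0.0305]
tool_rot: [-0.706, 0.0, 0.708, 0.0]
force: [0.0, -0.4, -0.5]
finger_gap: 0.996
```

Call:
carry_out(commands=[[[0, 0, 0, 0, 0, 0, 20], [0, 0, 0, 0, 0, 0, 20], [0, 0, 0, 0, 0, 0, 20], [0, 0, 0, 0, 0, 0, 20], [0, 0, 0, 0, 0, 0, 20]]], force=60)

```text
t: 3.7
tcp_pos: [0.548, 0.0972, 0.0324]
tool_rot: [0.708, 0.0, -0.706, 0.0]
force: [-0.7, 0.6, 5.5]
finger_gap: 0.29
```

```bash
python3 -c "
from h import *
go((.547,.097,.131),-90)"
```

```text
t 3.7 tcp [0.548 0.097 0.032] tooly [ 0.001 -1.    -0.   ] gap 0.29 F [-0.667  0.6    5.478]
shift [-3.945  0.008  0.034] turn [ 0.006 -0.021  0.001]
```

Call:
carry_out(commands=[[[-0.2, 0, 0, 0, 0, 0, 20], [-0.6, 0, 0, 0, 0, 0, 20], [-1.2, 0, 0, 0, 0, 0, 20], [-2, 0, 0, 0, 0, 0, 20], [-2.5, 0, 0, 0, 0, 0, 20]]])

```text
t: 4.2
tcp_pos: [0.5477, 0.097, 0.0953]
tool_rot: [0.708, 0.0, -0.707, 0.0]
force: [-0.1, -0.1, -2.1]
finger_gap: 0.294
```

```bash
python3 -c "
from h import *
from station import manip
go((.72,.1,.2),0)
d=manip.snapshot('side'); pickle.dump(d,open('side2.pkl','wb'))
crop(d,'side2.png',270,150,390,270,5)
"
```

```text
t 4.2 tcp [0.548 0.097 0.095] tooly [ 0.001 -1.     0.   ] gap 0.294 F [-0.093 -0.101 -2.092]
shift [-4.179 -0.114 -6.898] turn [-17.994  -0.011  -0.012]
```

View pics/side2.png

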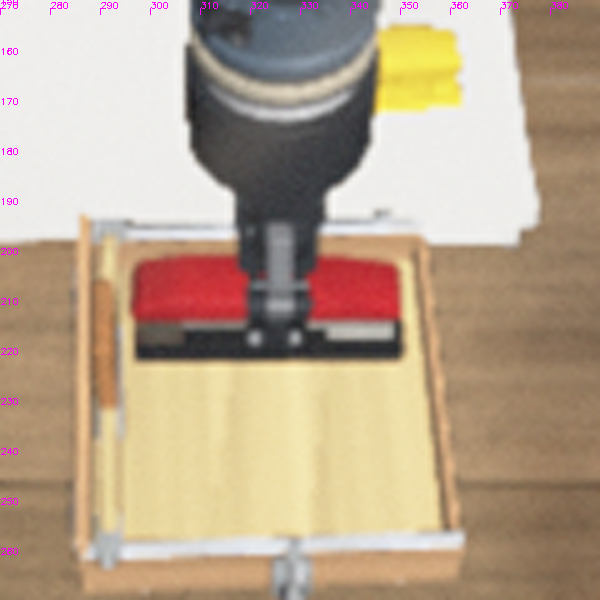

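The stapler is held level in the gripper (side view, arm of the stapler at 300–350, 208) and is clear of the tray floor. Going up next, then turning and carrying it to the bare worktop beyond the tray.

Call:
carry_out(commands=[[[-0.8, 0, 0, 0, 0, 0, 20], [-1.8, 0, 0, 0, 0, 0, 20], [-2.9, 0, 0, -1, 0, 0, 20], [-3.7, 0, 0, -2, 0, 0, 20], [-4.2, 0, 0, -3, 0, 0, 20]]])

```text
t: 4.75
tcp_pos: [0.5477, 0.097, 0.2003]
tool_rot: [0.702, 0.094, -0.7, 0.094]
force: [0.6, 0.7, -2.7]
finger_gap: 0.291
```

Call:
carry_out(commands=[[[0, 0, 0, -1.5, 0, 0, 20], [0, 0, 0, -3, 0, 0, 20], [0, 0, 0, -4.5, 0, 0, 20], [0, 0, 0, -6, 0, 0, 20], [0, 0, 0, -7.5, 0, 0, 20]]])

```text
t: 5.25
tcp_pos: [0.5468, 0.097, 0.1984]
tool_rot: [-0.633, -0.315, 0.634, -0.314]
force: [0.1, 1.1, -2.3]
finger_gap: 0.287
```

Call:
carry_out(commands=[[[0, 0, 0, -1.5, 0, 0, 20], [0, 0, 0, -3, 0, 0, 20], [0, 0, 0, -4.5, 0, 0, 20], [0, 0, 0, -6, 0, 0, 20], [0, 0, 0, -7.5, 0, 0, 20]]])

```text
t: 5.75
tcp_pos: [0.5468, 0.097, 0.1983]
tool_rot: [0.498, 0.502, -0.499, 0.501]
force: [0.2, -0.6, -2.1]
finger_gap: 0.293
```

```bash
python3 -c "
from h import *
go((.72,.1,.2),0)
"
```

```text
t 5.75 tcp [0.547 0.097 0.198] tooly [ 1.     0.006 -0.001] gap 0.293 F [ 0.225 -0.554 -2.097]
shift [-0.075  6.93  -0.078] turn [0.067 0.    0.014]
```

Call:
carry_out(commands=[[[0, 0.8, 0, 0, 0, 0, 20], [0, 2.4, 0, 0, 0, 0, 20], [0, 4.2, 0, 0, 0, 0, 20], [0, 6, 0, 0, 0, 0, 20], [0, 6.9, 0, 0, 0, 0, 20]]])

```text
t: 6.25
tcp_pos: [0.7231, 0.0967, 0.1981]
tool_rot: [0.501, 0.499, -0.499, 0.501]
force: [0.7, -0.8, -1.7]
finger_gap: 0.294
```

Call:
carry_out(commands=[[[0.8, 0, 0, 0, 0, 0, 20], [2, 0, 0, 0, 0, 0, 20], [3.2, 0, 0, 0, 0, 0, 20], [4.4, 0, 0, 0, 0, 0, 20], [5, 0, 0, 0, 0, 0, 20]]])

```text
t: 6.75
tcp_pos: [0.717, 0.0971, 0.0697]
tool_rot: [0.498, 0.502, -0.502, 0.498]
force: [0.2, -0.3, -2.6]
finger_gap: 0.294
```

```bash
python3 -c "
from h import *
from station import manip
go((.72,.1,.021),0)
for n in('top','side'):
  d=manip.snapshot(n); pickle.dump(d,open(n+'3.pkl','wb'))
  crop(d,n+'3.png',*((225,110,385,270) if n=='top' else (200,130,360,290)),5)
cv2.imwrite('pics/both3.png',np.hstack([cv2.resize(cv2.imread('pics/%s3.png'%n),(400,400)) for n in('top','side')]))
"
```

```text
t 6.75 tcp [0.717 0.097 0.07 ] tooly [ 1.     0.    -0.007] gap 0.294 F [ 0.172 -0.341 -2.628]
shift [ 1.945  0.132 -0.115] turn [ 0.005 -0.001  0.082]
```

View pics/both3.png

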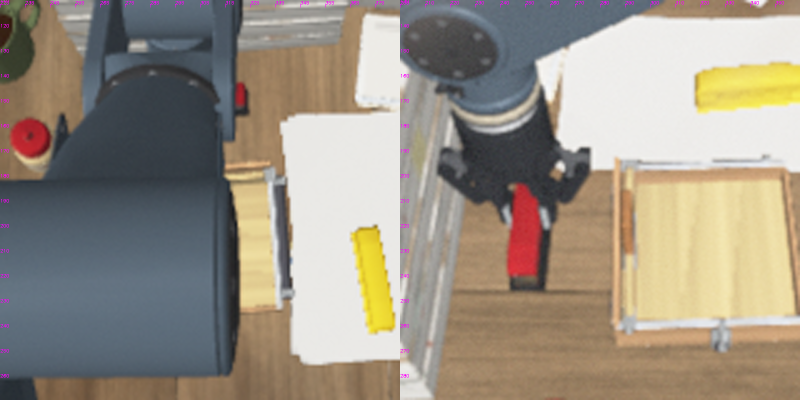

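The stapler hangs upright over bare worktop (side view about 262,225), clear of the box and the tray. Lowering slowly.

Call:
carry_out(commands=[[[0.6, 0, 0, 0, 0, 0.04, 20], [1.1, 0, 0, 0, 0, 0.08, 20], [1.5, 0, 0, 0, 0, 0.08, 20], [1.75, 0, 0, 0, 0, 0.08, 20], [1.85, 0, 0, 0, 0, 0.08, 20]]])

```text
t: 7.35
tcp_pos: [0.7194, 0.0971, 0.0267]
tool_rot: [0.501, 0.499, -0.498, 0.502]
force: [-0.5, 0.5, -1.7]
finger_gap: 0.298
```

Call:
carry_out(commands=[[[0.05, 0, 0, 0, 0, 0, 20], [0.08, 0, 0, 0, 0, 0, 20], [0.1, 0, 0, 0, 0, 0, 20], [0.12, 0, 0, 0, 0, 0, 20], [0.12, 0, 0, 0, 0, 0, 20]]])

```text
t: 7.85
tcp_pos: [0.72, 0.0971, 0.0248]
tool_rot: [0.502, 0.498, -0.498, 0.502]
force: [-0.7, -0.9, -1.8]
finger_gap: 0.293
```

Call:
carry_out(commands=[[[0.03, 0, 0, 0, 0, 0, 20], [0.06, 0, 0, 0, 0, 0, 20], [0.09, 0, 0, 0, 0, 0, 20], [0.12, 0, 0, 0, 0, 0, 20], [0.12, 0, 0, 0, 0, 0, 20]]])

```text
t: 8.35
tcp_pos: [0.7197, 0.0971, 0.0213]
tool_rot: [0.502, 0.498, -0.498, 0.502]
force: [0.4, 0.6, -2.1]
finger_gap: 0.292
```

```bash
python3 -c "
from h import *
go((.72,.1,.021),0)
"
```

```text
t 8.35 tcp [0.72  0.097 0.021] tooly [1.    0.    0.007] gap 0.292 F [ 0.432  0.577 -2.087]
shift [ 0.013  0.01  -0.115] turn [ 0.005  0.    -0.075]
```

Call:
carry_out(commands=[[[0.03, 0, 0, 0, 0, 0, 20], [0.05, 0, 0, 0, 0, 0, 20], [0.08, 0, 0, 0, 0, 0, 20], [0.1, 0, 0, 0, 0, 0, 20], [0.1, 0, 0, 0, 0, 0, 20]]])

```text
t: 8.85
tcp_pos: [0.7201, 0.0971, 0.0205]
tool_rot: [0.502, 0.498, -0.498, 0.502]
force: [-2.5, -0.3, 4.5]
finger_gap: 0.287
```

Call:
carry_out(commands=[[[0, 0, 0, 0, 0, 0, 30], [0, 0, 0, 0, 0, 0, 36], [0, 0, 0, 0, 0, 0, 45], [0, 0, 0, 0, 0, 0, 50], [0, 0, 0, 0, 0, 0, 55]]])

```text
t: 9.35
tcp_pos: [0.72, 0.0972, 0.0189]
tool_rot: [0.502, 0.498, -0.498, 0.502]
force: [0.1, -0.1, -0.1]
finger_gap: 0.64
```

Call:
carry_out(commands=[[[-0.5, 0, 0, 0, 0, 0, 55], [-1.5, 0, 0, 0, 0, 0, 55], [-3, 0, 0, 0, 0, 0, 55], [-4.5, 0, 0, 0, 0, 0, 55], [-6, 0, 0, 0, 0, 0, 55]]])

```text
t: 9.85
tcp_pos: [0.7189, 0.0972, 0.1715]
tool_rot: [0.502, 0.498, -0.498, 0.502]
force: [1.0, -1.0, -0.5]
finger_gap: 0.645
```

```bash
python3 -c "
from h import *
from station import manip
go((.6258,.1007,.2),2.2)
for n in('top','side'):
  d=manip.snapshot(n); pickle.dump(d,open(n+'4.pkl','wb'))
  crop(d,n+'4.png',*((225,110,385,270) if n=='top' else (200,130,360,290)),5)
cv2.imwrite('pics/both4.png',np.hstack([cv2.resize(cv2.imread('pics/%s4.png'%n),(400,400)) for n in('top','side')]))
"
```

```text
t 9.85 tcp [0.719 0.097 0.171] tooly [1.    0.001 0.008] gap 0.645 F [ 1.017 -0.962 -0.476]
shift [-1.17  -3.714 -0.144] turn [-0.434  0.002 -0.089]
```

View pics/both4.png

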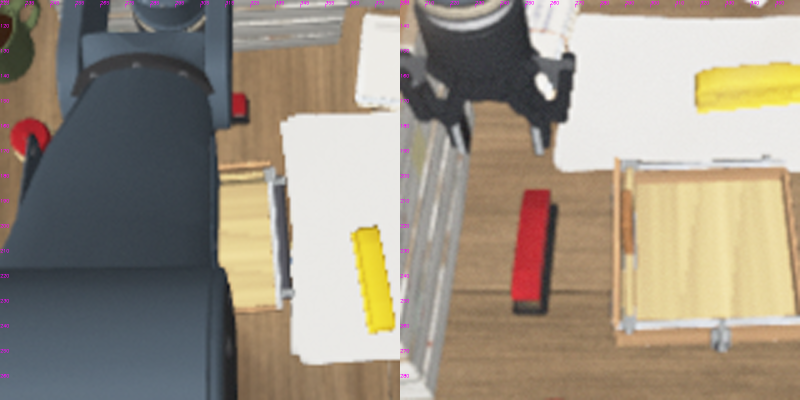

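The stapler stands upright on the bare worktop (side view about 265,225), clear of tray and box. Now the tab.

Call:
carry_out(commands=[[[-0.2, -0.8, 0, -0.2, 0, -0.08, 55], [-0.2, -2, 0, -0.46, 0, -0.08, 55], [-0.2, -3.2, -0.1, -0.46, 0, -0.08, 55], [-0.2, -3.8, -0.14, -0.46, 0, -0.08, 55], [-0.2, -3.8, -0.14, -0.46, 0, -0.08, 55]]])

```text
t: 10.45
tcp_pos: [0.6211, 0.101, 0.1735]
tool_rot: [0.489, 0.511, -0.49, 0.509]
force: [0.3, 0.6, -0.1]
finger_gap: 0.643
```

```bash
python3 -c "
from h import *
from station import manip
go((.623,.1007,.067),2.3)
for n in('top','side'):
  d=manip.snapshot(n); pickle.dump(d,open(n+'5.pkl','wb'))
  crop(d,n+'5.png',*((225,110,385,270) if n=='top' else (200,130,360,290)),5)
cv2.imwrite('pics/both5.png',np.hstack([cv2.resize(cv2.imread('pics/%s5.png'%n),(400,400)) for n in('top','side')]))
"
```

```text
t 10.45 tcp [0.621 0.101 0.173] tooly [ 0.999  0.041 -0.003] gap 0.643 F [ 0.305  0.595 -0.054]
shift [4.258 0.089 0.016] turn [ 0.011 -0.001  0.036]
```

View pics/both5.png

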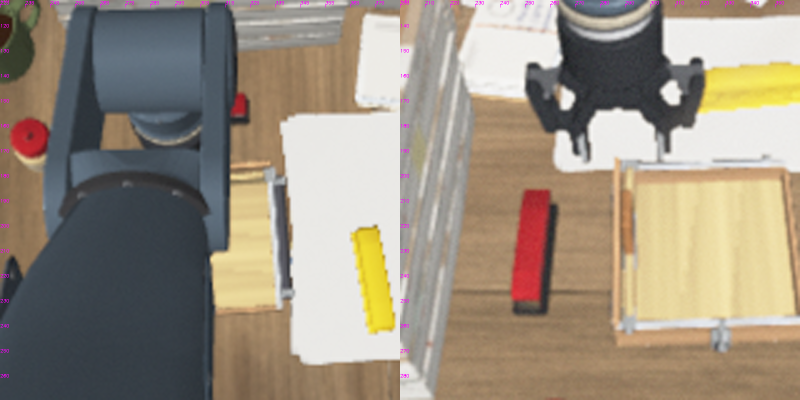

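The fingers straddle the tab line in the side view. Descending.

Call:
carry_out(commands=[[[1, 0.05, 0, 0, 0, 0, 55], [2.2, 0.08, 0, 0, 0, 0, 55], [3.2, 0.08, 0, 0, 0, 0, 55], [4, 0.08, 0, 0, 0, 0, 55], [4.2, 0.08, 0, 0, 0, 0, 55]]])

```text
t: 11.05
tcp_pos: [0.6257, 0.1004, 0.0656]
tool_rot: [0.489, 0.511, -0.491, 0.509]
force: [-0.7, 1.1, -0.6]
finger_gap: 0.647
```

```bash
python3 -c "
from h import *
from station import manip
go((.623,.1007,.067),2.3)
d=manip.snapshot('side'); pickle.dump(d,open('side6.pkl','wb'))
crop(d,'side6.png',230,150,370,270,5)
"
```

```text
t 11.05 tcp [0.626 0.1   0.066] tooly [ 0.999  0.04  -0.003] gap 0.647 F [-0.661  1.093 -0.624]
shift [-0.054 -0.106 -0.017] turn [ 0.001 -0.     0.039]
```

View pics/side6.png

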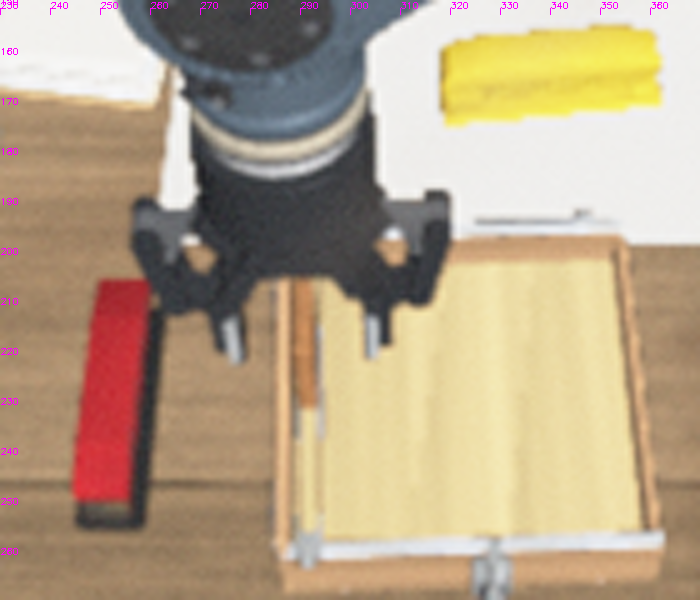

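The finger tips sit at px 278 and 303 and the tab at 288–293, so the tab is centred between them. Closing.

Call:
carry_out(commands=[[[0, -0.05, 0, 0, 0, 0, 30], [0, -0.05, 0, 0, 0, 0, 15], [0, -0.05, 0, 0, 0, 0, 3], [0, -0.05, 0, 0, 0, 0, 3], [0, -0.05, 0, 0, 0, 0, 3]]], force=80)

```text
t: 11.6
tcp_pos: [0.6256, 0.1006, 0.0699]
tool_rot: [0.49, 0.509, -0.489, 0.511]
force: [-0.4, -0.4, 7.4]
finger_gap: 0.101
```

Call:
carry_out(commands=[[[0, 0, 0, 0, 0, 0, 3], [0, -0.1, 0, 0, 0, 0, 3], [0, -0.3, 0, 0, 0, 0, 3], [0, -0.5, 0, 0, 0, 0, 3], [0, -0.6, 0, 0, 0, 0, 3]]])

```text
t: 12.1
tcp_pos: [0.6124, 0.1001, 0.0699]
tool_rot: [0.492, 0.508, -0.488, 0.512]
force: [5.4, 1.4, 4.4]
finger_gap: 0.103
```

```bash
python3 -c "
from h import *
from station import manip
go((.623,.1007,.067),2.3)
d=manip.snapshot('side'); pickle.dump(d,open('side7.pkl','wb'))
crop(d,'side7.png',270,180,370,280,6)
"
```

```text
t 12.1 tcp [0.612 0.1   0.07 ] tooly [0.999 0.04  0.007] gap 0.103 F [5.42  1.367 4.396]
shift [ 0.12   0.425 -0.007] turn [ 0.001  0.002 -0.08 ]
```

View pics/side7.png

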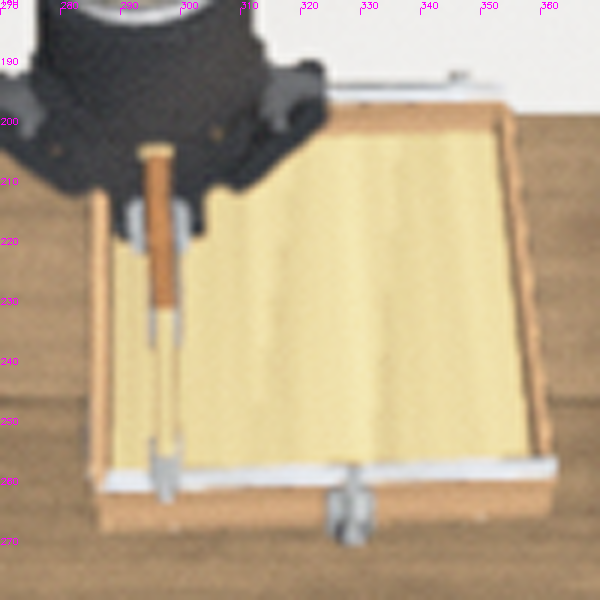

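```bash
python3 -c "
from h import *
a=load('top0.pkl');b=load('side0.pkl')
crop(a,'f1.png',255,196,285,226,13);crop(b,'f2.png',310,248,340,278,13)
cv2.imwrite('pics/fin.png',np.hstack([cv2.imread('pics/f1.png'),cv2.imread('pics/f2.png')]))
"
```

```text
(no output)
```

View pics/fin.png

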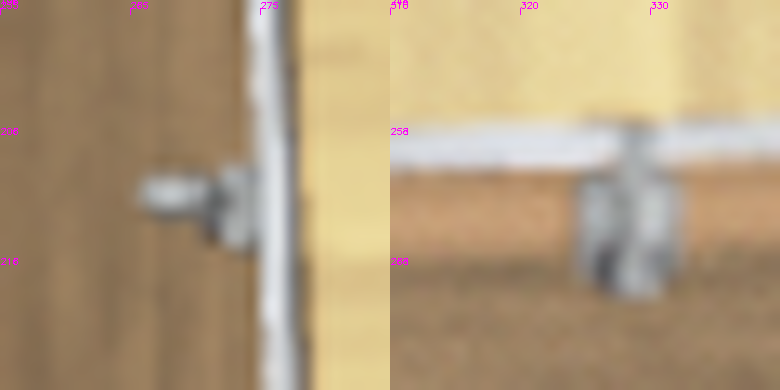

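```bash
python3 -c "
from h import *
np.set_printoptions(precision=4,suppress=True)
a=load('top0.pkl');b=load('side0.pkl')
print('fin top',onz(a,267.6,210.3,.064),'back',onz(a,270.3,210.3,.064),'front',onz(a,265.1,210.3,.064))
for v in (256.8,259,261): print('fin side',onz(b,328.46,v,.064))
print('clip', onz(a,272.5,211.46,.03),onz(a,272.5,211.46,.044))
s=load('side7.pkl')
# pointer in side7: cols
print('ptr7',onz(s,270+(166.5)/6-.5,180+477/6-.5,.042))
print(proj(b,[[.5375,.198,.064],[.5375,.212,.064],[.5375,.212,.02]]),proj(a,[[.5375,.198,.064],[.5375,.212,.064]]))
"
```

```text
fin top [0.5374 0.2051 0.064 ] back [0.5372 0.1972 0.064 ] front [0.5377 0.2124 0.064 ]
fin side [0.5396 0.1951 0.064 ]
fin side [0.5397 0.2004 0.064 ]
fin side [0.5398 0.2052 0.064 ]
clip [0.5382 0.1962 0.03  ] [0.5363 0.1939 0.044 ]
ptr7 [0.6092 0.1896 0.042 ]
[[329.4432 258.0032]
 [329.5704 263.8649]
 [329.0232 272.3594]] [[270.0155 210.2012]
 [265.2444 210.3522]]
```

Call:
carry_out(commands=[[[0, -0.2, 0, 0, 0, 0, 3], [0, -0.5, 0, 0, 0, 0, 3], [0, -0.8, 0, 0, 0, 0, 3], [0, -1.1, 0, 0, 0, 0, 3], [0, -1.3, 0, 0, 0, 0, 3]]])

```text
t: 12.65
tcp_pos: [0.5805, 0.0989, 0.0699]
tool_rot: [0.492, 0.508, -0.488, 0.512]
force: [7.5, 1.5, 5.4]
finger_gap: 0.101
```

Call:
carry_out(commands=[[[0, -0.2, 0, 0, 0, 0, 3], [0, -0.5, 0, 0, 0, 0, 3], [0, -0.8, 0, 0, 0, 0, 3], [0, -1.0, 0, 0, 0, 0, 3], [0, -1.2, 0, 0, 0, 0, 3]]])

```text
t: 13.15
tcp_pos: [0.5517, 0.0977, 0.0699]
tool_rot: [0.493, 0.507, -0.487, 0.512]
force: [8.0, 2.0, 3.4]
finger_gap: 0.107
```

```bash
python3 -c "
from h import *
from station import manip
go((.5424,.0971,.07),2.3)
for n in('top','side'):
  d=manip.snapshot(n); pickle.dump(d,open(n+'8.pkl','wb'))
  crop(d,n+'8.png',*((240,170,340,270) if n=='top' else (290,210,360,280)),*((4,) if n=='top' else (6,)))
cv2.imwrite('pics/both8.png',np.hstack([cv2.resize(cv2.imread('pics/%s8.png'%n),(400,400)) for n in('top','side')]))
"
```

```text
t 13.15 tcp [0.552 0.098 0.07 ] tooly [0.999 0.04  0.01 ] gap 0.107 F [7.951 2.033 3.401]
shift [-0.008 -0.372  0.011] turn [-0.003 -0.001 -0.119]
```

View pics/both8.png

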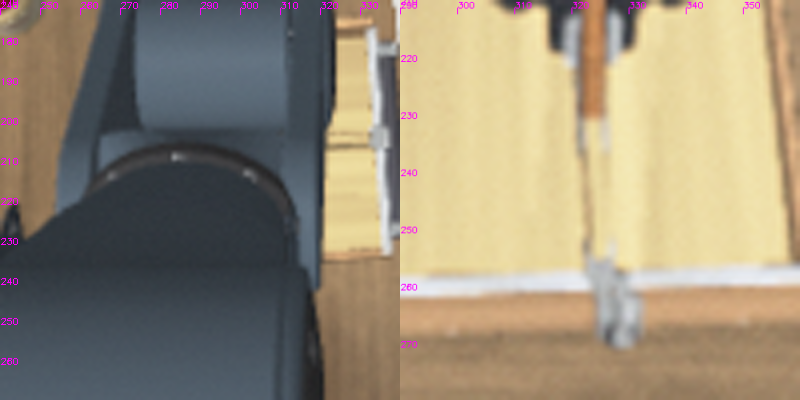

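Call:
carry_out(commands=[[[0, -0.15, 0, 0, 0, 0, 3], [0, -0.3, 0, 0, 0, 0, 3], [0, -0.37, 0, 0, 0, 0, 3], [0, -0.37, 0, 0, 0, 0, 3], [0, -0.37, 0, 0, 0, 0, 3]]])

```text
t: 13.75
tcp_pos: [0.5425, 0.0974, 0.0699]
tool_rot: [0.493, 0.507, -0.487, 0.512]
force: [8.1, 3.1, 5.2]
finger_gap: 0.104
```

```bash
python3 -c "
from h import *
from station import manip
go((.5424,.0971,.07),2.3)
d=manip.snapshot('side'); pickle.dump(d,open('side9.pkl','wb'))
for f in ('side0','side7','side8','side9'):
  crop(load(f+'.pkl'),f+'z.png',*((280,248,310,278) if f in('side0','side7') else (313,248,343,278)),13)
cv2.imwrite('pics/z9.png',np.vstack([np.hstack([cv2.resize(cv2.imread('pics/%sz.png'%n),(300,300)) for n in p]) for p in(('side0','side7'),('side8','side9'))]))
"
```

```text
t 13.75 tcp [0.543 0.097 0.07 ] tooly [0.999 0.04  0.01 ] gap 0.104 F [8.064 3.061 5.231]
shift [-0.004 -0.006  0.011] turn [-0.003 -0.    -0.116]
```

View pics/z9.png

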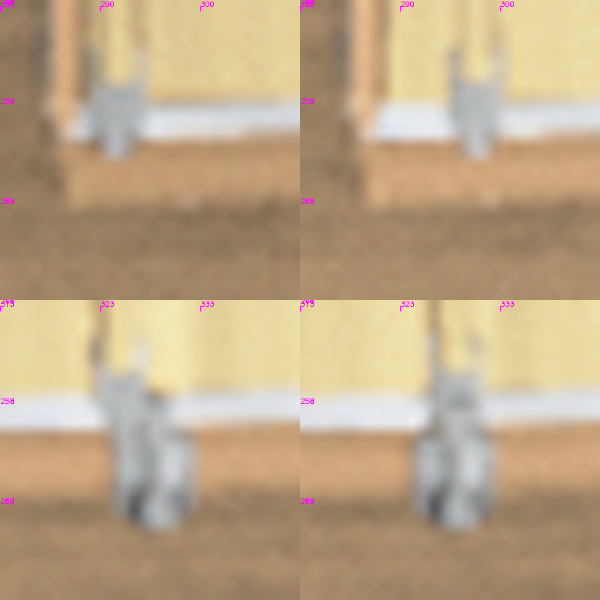

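```bash
python3 -c "
from h import *
np.set_printoptions(precision=2,suppress=True)
x=np.array([.9992,.0401]);rest=np.array([.6256,.1004]);
tcp={'side0':(.6256,.1004),'side7':(.6124,.1001),'side8':(.5517,.0977),'side9':(.5425,.0974)}
yh=np.array([-x[1],x[0]])
for f in tcp:
  d=load(f+'.pkl'); p=np.array(tcp[f])+.098*yh
  print(f,'pointer tip pred',proj(d,[*p,.042]),'base',proj(d,[*(p-.010*yh),.042]))
  h=cv2.cvtColor(d['image'],cv2.COLOR_RGB2HSV)
  u0=int(round(proj(d,[*p,.042])[0,0]))
  for v in range(256,266):
    print(v,u0-8,' '.join('%3d/%3d'%(a,b) for a,b in zip(h[v,u0-8:u0+9,1],h[v,u0-8:u0+9,2])))
d=load('side0.pkl');h=cv2.cvtColor(d['image'],cv2.COLOR_RGB2HSV)
print('fin0')
for v in range(256,274): print(v,320,' '.join('%3d/%3d'%(a,b) for a,b in zip(h[v,320:338,1],h[v,320:338,2])))
"
```

```text
side0 pointer tip pred [[291.56 262.54]] base [[291.56 258.48]]
256 284  74/145  92/189 102/215 104/187  73/151  38/163  34/178  47/199  40/198  20/189  44/205  87/226  88/224  86/225  87/224  88/224  87/225
257 284  79/154  91/200 103/218 100/187  74/152  27/169   1/172   4/171   4/174   4/178  38/196  85/215  92/214  90/209  88/212  87/210  85/212
258 284  70/167  79/204  97/219  73/203  32/173  14/169   3/172   4/178   3/179   3/181  12/188  31/196  29/192  29/193  29/192  29/195  29/196
259 284  72/156  76/188  95/213  59/207   3/187   7/171   6/173   6/175   4/179   7/182   8/199   7/219   8/221   7/220   7/220   8/219   6/220
260 284  87/135  83/169  76/212  37/216   5/197  10/175   4/171   4/181   9/178   5/186  10/212   8/231   7/228   1/223   0/220   2/223   1/222
261 284  91/134  71/155  60/200  29/208   5/192  11/161   2/162   7/186   5/170   6/168   6/200   6/219  13/221  24/220  28/218  31/216  31/216
262 284  92/139  87/155  85/182  80/184  84/174  84/152  22/162   7/185  10/171  62/164  87/175  89/189  87/190  91/190  94/185  93/186  91/191
263 284  89/146  96/160 101/
[... 6956 characters left out ...]
/ 96  10/134   7/174   5/166   7/148  47/130  81/138  92/142  92/138  91/140  92/142  88/142
270 320  92/147  94/149  96/152  99/150  90/150  89/140  62/123  25/133  15/157  19/161  38/161  83/142  97/142  96/149  94/147  90/147  94/146  89/149
271 320  93/159  92/158  90/164  93/161  91/159  94/158  93/148  83/148  80/150  79/151  86/155  93/154  92/152  95/156  88/156  95/151  93/153  90/153
272 320  96/157  90/161  94/158  91/159  95/159  97/153  93/151  93/153  98/153  92/152  93/157  97/153  95/151  90/155  92/152  89/154  94/152  92/149
273 320  92/158  91/154  93/156  98/153  90/156  89/154  89/155  94/155  94/149  93/145  94/147  92/150  90/156  93/154  93/156  91/157  90/153  89/155
```

```bash
python3 -c "
from h import *
np.set_printoptions(precision=2,suppress=True)
d=load('top0.pkl');h=cv2.cvtColor(d['image'],cv2.COLOR_RGB2HSV)
x=np.array([.9992,.0401]);yh=np.array([-x[1],x[0]]);p=np.array([.6256,.1004])+.098*yh
print(proj(d,[*p,.042]),proj(d,[*(p-.006*yh),.042]),proj(d,[.539,.198,.064]),proj(d,[.539,.205,.064]),proj(d,[.539,.212,.064]))
for nm,v0,v1,u0,u1 in(('ptr',178,190,268,279),('fin',204,218,262,276)):
  print(nm,u0)
  for v in range(v0,v1): print(v,' '.join('%3d/%3d'%(a,b) for a,b in zip(h[v,u0:u1,1],h[v,u0:u1,2])))
"
```

```text
[[271.   183.51]] [[272.97 183.37]] [[270.01 209.69]] [[267.63 209.77]] [[265.24 209.84]]
ptr 268
178 101/157 100/158  99/159  99/159  99/147 103/151 105/163 107/170 103/163 104/164 106/168
179  98/154  99/160 100/160 101/157  99/137 107/188 109/209 108/213 108/207 107/203 108/203
180  98/153  99/157  99/157  99/157  98/153  95/171  96/176  97/160 103/151 106/149 103/136
181  98/154  99/157  99/157  97/157  92/152  58/164  37/167  35/151  55/144  63/142  72/139
182  96/156 100/158  99/157  87/155  59/150  19/160   3/179   3/171  35/181  49/182  60/175
183  99/154  98/156 100/156  38/162  12/166   3/170   6/172   3/169  58/212  85/221  92/221
184  98/151 100/155  98/156  21/179   3/170   3/173   4/176   4/174  33/183  71/205  76/212
185  99/152 101/156  98/156  71/154  51/149  11/164   3/169   5/167   4/139  28/154  19/159
186  98/151  98/156 100/155  99/154  96/148  38/153   2/166   8/169  24/116  91/174  91/169
187 100/151  98/156 101/156  99/155  98/146  60/152   3/200   6/219  13/139  97/207  96/218
188  98/151  99/155  98/156  99/157  99/147  71/159   0/201   6/221  12/143  96/20
[... 1033 characters left out ...]
/206
212  96/141  97/139  97/139  97/140  68/131  32/120  26/119  28/119  14/112   5/107   4/143   3/165   6/167  10/209
213  99/141  98/138  98/140  96/143  97/150  89/137  86/139  86/142  56/118  10/101   3/158   4/173   6/163  11/208
214  96/141  99/137  97/140  99/144 101/152  99/144  98/146  99/147  83/129  80/112  16/156   5/164   6/136   8/201
215  98/141  96/136  98/140  98/143 100/151  99/144  98/146  97/147  95/147  98/151  87/146  62/136  54/128   4/199
216  97/140  97/134  99/139  99/144  99/150  99/142  96/143  97/145  98/148 100/156  99/152  98/151  97/147   1/200
217  99/139  98/133  99/137  96/143  96/148  97/139  98/141  97/147 100/151  97/157  96/152  99/150  95/147   1/201
```

Call:
carry_out(commands=[[[0, 0, 0, 0, 0, 0, 3], [0, 0, 0, 0, 0, 0, 3], [0, 0, 0, 0, 0, 0, 3], [0, 0, 0, 0, 0, 0, 3], [0, 0, 0, 0, 0, 0, 3]]])

```text
t: 14.3
tcp_pos: [0.5426, 0.0974, 0.0699]
tool_rot: [0.493, 0.507, -0.487, 0.512]
force: [8.1, 1.5, 4.2]
finger_gap: 0.103
```

```bash
python3 -c "
from h import *
from station import manip
go((.5427,.0972,.07),2.3)
d=manip.snapshot('side'); cv2.imwrite('pics/end.png',cv2.cvtColor(d['image'],cv2.COLOR_RGB2BGR))
"
```

```text
t 14.3 tcp [0.543 0.097 0.07 ] tooly [0.999 0.04  0.01 ] gap 0.103 F [8.071 1.496 4.205]
shift [-0.004  0.003  0.008] turn [-0.003 -0.001 -0.117]
```

View pics/end.png

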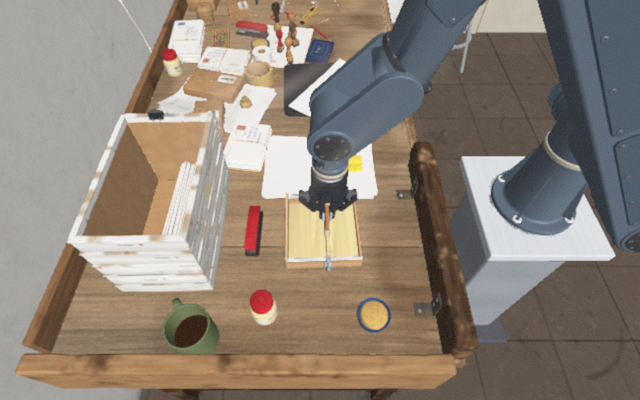

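The final side view shows the stapler upright at (254,230). The pointer and fin coincide at (328,260), and the jar (263,307), moistener (374,314) and letters (248,145) have not moved. Handing in.

```bash
python3 -c "
from station import manip
print(manip.sign_off())"
```

```text
the job is handed in; nothing more can be done
None
```

I lifted the red stapler out of the tray and set it down upright on the bare worktop beyond the tray's far end. I then gripped the follower's tab, pulled it about 83 mm until the pointer was level with the clip's fin, and handed in at 14.3 s still holding it.

- **Pointer and fin:** the side view puts the fin at x ≈ 0.539 and the top view at about 0.538, so the two differ by roughly 0.6 mm. The pointer, placed from the arm's position, is at about 0.5387. The arm hid the pointer from the top camera at the end, so only the side view confirms the final alignment.
- **Hold:** the pull against the spring was steady at about 8 N, with the fingers closed to about 9 mm on the 10 mm tab and no slip over the last half second. The tool is tilted by about 0.6° under this load.
- **Surroundings:** the last side picture shows the clip, letters, jar and moistener where they started.

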